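# Check the mill's guide sleeve with a go/no-go plug gauge

## Robot

A 6-joint arm with a two-finger parallel gripper is mounted at the origin on the work surface. World frame = base frame: x ahead of the robot, y to its left, z up, the work surface at z = 0. Lengths are in m, angles in rad, forces in N, time in s.
With the tool pointing down it reaches from about 0.25 to 0.85 m from the base axis. Payload 12.5 kg.
Tool frame: the origin (TCP) lies at the very end of the fingers, on their centre line; the grasp point (between the pads) lies 19 mm behind it (robot.grip_depth is the distance from the TCP to the grasp point, in m); z points along the fingers, y is the line along which they close (so a half turn about z gives the same grasp; the last joint's range is limited). The gripper opens to 93 mm and grips with 3 to 60 N. Pads are 15 mm wide; open, the fingers measure 128 mm over their backs; the gripper's body (75 mm by 188 mm) begins 65 mm behind the grasp point.
Start: joints at [-1.274, 0.351, 1.652, -0, 1.139, -0.085], TCP at [0.205, -0.51, 0.219] pointing down, gripper open.
Joint ranges: [-2.75, 2.75], [-0.79, 2.1], [0.01, 2.65], [-1.57, 4.71], [0.07, 3.14], [-2.87, 2.87]. Speed limits (rad/s): [2.22, 2.22, 2.79, 3.14, 3.14, 3.14].

## Interface

Orientations are given as a 3x3 rotation matrix whose columns are the frame's x, y, z axes.
In Python, from bench import get_obs, vision, robot gives the robot as it stands.
- The arm moves only by the shell command python3 -m jog 'ROWS'. ROWS is text: rows parted by semicolons, each of 7 numbers parted by spaces: the closure, from 0 (fully open) to 1 (shut), then the shift along the tool's x, y, z in units of 0.02 m (1.0 is 0.02 m), then the turn, a rotation vector about the tool's x, y, z in units of 0.12 rad (1.0 is 0.12 rad). A call has 1 to 20 rows; each row shifts and turns the commanded pose from where the row before left it, along the tool's axes as they then stand; what a row does not reach is not made up. A row lasts 1/12 s, in which the tool goes at most 41.7 mm and 7.16 degrees, less where a joint would pass 70% of its speed; a pose out of reach is approached as far as the arm can. A call with a number of a shift or a turn outside -1 to 1 is refused whole. A call with a gripper value outside its range is refused whole. The fingers move at their own pace and stop on an object; the grip force is fixed at half the most. Time passes only in rows, so rows that do not move let the fingers close. It gives the time, the measured TCP pose, the force, the opening and the grip force at its end, in the units of the state.
- get_obs(): the state, without advancing time (a new reading comes with each control period).
- vision.capture(name): name is "scene" or "top" or "wrist"; returns the picture (480x640x3 uint8, red, green, blue); there is no depth.
- vision.calibration(name): a dict with "fx", "fy", "cx", "cy" (pixels), "R" (3x3) and "t" (3): a world point X has camera coordinates R X + t. Camera axes: x right, y down, z forward; pixel columns grow to the right and rows downward; lengths in m; the calibration is good to about 2 mm. A picture is of the moment at which its call begins: read the wrist's pose just before it. calibration takes no time and is no camera call; for the wrist camera it gives the pose at the moment of the call.
- robot.close_job(): hands the job in; it is judged then, once.
The state is a dict: "time_s": time; "q": joint angles; "dq": joint speeds; "tau": joint torques, N m; "eef_pos": TCP position; "tool_rot": TCP orientation; "force": force on the tool from outside, world axes, zero at the start; "moment": the same for the moment, N m; "grip_width": finger opening in m; "finger_force": force on a finger pad.
Only numpy, scipy, OpenCV 4.12 (cv2) and the standard library are available. Lean on these libraries where they do the work, as an engineer would, in place of code of your own. Each camera call takes 0.05 s, during which the arm holds its last target. There are 200 camera calls.

## Task

Check the bore of the guide sleeve with the wider bore, using the double-ended plug gauge: put its long, slim go end fully home, down to the collar, then draw it out, lay it back in its rest and let go, so that you can take it again the other way. Then hold its short, thick no-go end upright and centred on the same bore and press it down for a moment, without forcing it, to confirm that it will not enter. Finally lay the gauge in its rest again, either way round, let go, and leave the other things on the bench where they are.

Things in the scene. Friction and masses are not known exactly. Their poses are not given: they have to be found in the camera images.
- gauge: Loose steel plug gauge, 142 mm long, 0.4 kg, round about its own x, lying level. Origin: middle of the handle, on the axis. Handle 24 mm diameter, x=-32 to 32 mm (grip it at the middle, near the centre of mass); collars 36 mm diameter, 8 mm thick, at both its ends. +x: go end, 26 mm diameter, 42 mm long (x=40 to 82, tip chamfered). -x: no-go end, 32 mm diameter, 20 mm long (x=-40 to -60).
- go_tip (a point): Centre of the end face of the gauge's go end (82 mm from the gauge's origin along its +x); axes as the gauge's.
- go_shoulder (a point): Centre of the collar face from which the go end springs (40 mm from the gauge's origin along its +x); this face lands on the sleeve's top when the go end is fully home.
- nogo_tip (a point): Centre of the flat end face of the no-go end (60 mm from the gauge's origin along its -x).
- sleeve: Fixed square steel guide sleeve block, 72 x 72 mm, 70 mm high, origin at the centre of its underside, z up. A vertical bore of 28 mm diameter (1 mm chamfer) goes right through the middle. It is the one with the wider bore of two blocks that look alike otherwise. A push of 5 to 20 N shows that the no-go end is refused; over 60 N is forcing it.
- sleeve_mouth (a point): Centre of the bore's mouth in the top face of the sleeve, 70 mm above the table.
- small_sleeve: The other fixed block, same outside size (72 x 72 x 70 mm) with a bore of only 18 mm: not to be checked, an obstacle. Origin at the centre of its underside.
- rest: Fixed aluminium gauge rest: base plate 120 x 70 x 8 mm, long along its x, origin under its centre; two V posts, 22 mm thick, centred at x=+40 and -40 mm, 56 mm wide, V open upwards at 90 degrees, tops 46 mm above the table. The gauge lies along x, its collars in the Vs (up to 7 mm off along x); between the posts 58 mm of handle is free for the fingers.
- rest_seat (a point): Where the gauge's origin (handle middle) lies when it is in the rest: 50 mm above the table, over the middle of the rest; x along the gauge's axis (at the start the gauge's go end points along the rest's +x).
- tooth_model: Loose plaster tooth model, 70 x 66 x 31 mm high, bystander; origin at the centre of its underside (as for all below).
- mixing_bowl: Loose rubber bowl, 84 mm across, 45 mm high, bystander.
- wax_jar: Loose jar, 56 mm across, 55 mm high, bystander.
- separator_bottle: Loose bottle, 48 mm across, 100 mm high, bystander.
- bur_block: Loose block with burs, 50 x 90 mm, 47 mm high, bystander.
- carver: Loose steel wax carver, 175 mm long along its x, 10 mm thick, lying, bystander.
- stone_die: Loose plaster die, 40 x 40 mm, 52 mm high, bystander.
Not all that is in view belongs to the job. What is shaped like the gauge but pink is not meant. Leave any orange look-alike of the rest alone.

How it is judged:
On the way, in this order (a step that is already met when the one before it is completed fails the run):
1. the go end is fully home in the wide sleeve: collar face within 4 mm of the bore's mouth, gauge upright within 0.08 rad (distance between go_shoulder and sleeve_mouth below 0.004 m and angle between the x axis of gauge and the z axis of sleeve, either way round below 0.08 rad and height (world z) of go_tip below 0.04 m), for 0.2 s.
2. the gauge has been laid back in its rest (middle within 12 mm of the seat, axis within 0.12 rad) and let go (distance between gauge and rest_seat below 0.012 m and angle between the x axis of gauge and the x axis of rest, either way round below 0.12 rad and contact force between gauge and rest above 1 N and contact force between the fingers and gauge below 0.1 N), for 0.15 s.
3. the no-go end stands on the same bore, end face within 5 mm of the mouth's centre, upright within 0.1 rad, pressing on the sleeve with more than 2 N, and does not enter (distance between nogo_tip and sleeve_mouth below 0.005 m and angle between the x axis of gauge and the z axis of sleeve, either way round below 0.1 rad and height (world z) of gauge above 0.12 m and contact force between gauge and sleeve above 2 N), for 0.2 s.
At the end, for the whole second after the job is handed in: The gauge lies at rest in its rest again, either way round: its middle within 12 mm of the seat, its axis within 0.12 rad of the rest's x, its weight on the rest (distance between gauge and rest_seat below 0.012 m and angle between the x axis of gauge and the x axis of rest, either way round below 0.12 rad and contact force between gauge and rest above 1 N and linear speed of gauge below 0.02 m/s and angular speed of gauge below 0.2 rad/s); the robot touches nothing.
It fails at once if the gauge is forced against the sleeve with more than 60 N (contact force between gauge and sleeve above 60 N).
It fails at once if a bystander is moved by more than 20 mm (distance of any of tooth_model, mixing_bowl, wax_jar, separator_bottle, bur_block, carver, stone_die from where it was at the start of the episode above 0.02 m).
It also fails if it takes over 72 s, if anything falls off the work surface, if the arm or the gripper's body presses on something with over 40 N, if the wrist force passes 120 N, or if a joint passes its speed limit or range.

## Working session

There is one attempt and no reset: what is moved stays moved. The work goes in short steps, Python scripts to look and compute and a shell command to move; the robot and the scene stay as the last step left them, time stands still between calls to the robot, and variables do not carry over. Pictures are saved under pics/ and viewed, at most 10 in all, crops included, and the job is handed in when it is done.

```bash
mkdir -p pics; ls
python3 - <<'E'
from bench import get_obs, vision, robot
import cv2
o=get_obs();print(o['time_s'],o['eef_pos'],o['tool_rot'],o['grip_width'])
for n in("scene","top"):
    cv2.imwrite(f"pics/{n}0.png",vision.capture(n)[:,:,::-1]); c=vision.calibration(n); print(n,c)
E
```

```text
pics
0.0 [ 0.20486185 -0.51005858  0.21812167] [[ 9.27993796e-01  3.72595499e-01 -3.30899786e-04]
 [ 3.72595632e-01 -9.27993153e-01  1.09688459e-03]
 [ 1.01621526e-04 -1.14119391e-03 -9.99999344e-01]] 0.09327211266981625
scene {'fx': 489.2706500510954, 'fy': 489.2706500510954, 'cx': 320.85720137626066, 'cy': 240.1413831166766, 'R': array([[ 0.02308577,  0.99953783, -0.01977822],
       [ 0.67759984, -0.03019012, -0.73481087],
       [-0.73506837,  0.00356195, -0.67798363]]), 't': array([-0.01921237, -0.28372237,  1.47236473])}
top {'fx': 559.3871333092317, 'fy': 559.3871333092317, 'cx': 317.34236876962547, 'cy': 240.53174554331721, 'R': array([[-9.88970827e-05, -9.99940291e-01, -1.09272176e-02],
       [-9.96322500e-01,  1.03479721e-03, -8.56761590e-02],
       [ 8.56823509e-02,  1.08785597e-02, -9.96263114e-01]]), 't': array([0.01902564, 0.49761899, 1.41903803])}
```

View pics/top0.png

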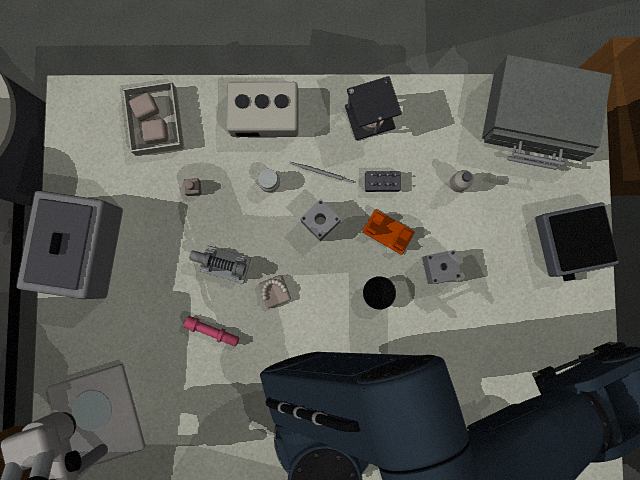

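View pics/scene0.png

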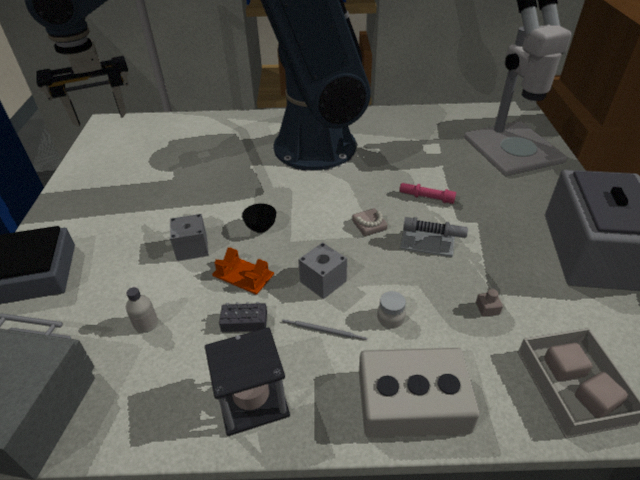

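The top view shows the wide-bore sleeve at about (320,219), the small-bore block at (444,267), and the gauge in its grey rest at about (222,263). The pink gauge at (211,331) and the orange rest at (388,231) are decoys. The scene view agrees: wide sleeve at (323,262), gauge at (434,230).

```bash
cat > h.py <<'E'
import numpy as np, cv2
from bench import get_obs, vision, robot
def ray(c,u,v,z):
    d=c['R'].T@np.array([(u-c['cx'])/c['fx'],(v-c['cy'])/c['fy'],1]); o=-c['R'].T@c['t']
    return o+d*(z-o[2])/d[2]
def proj(c,X):
    p=c['R']@np.array(X)+c['t']; return c['fx']*p[0]/p[2]+c['cx'],c['fy']*p[1]/p[2]+c['cy']
E
python3 - <<'E'
from h import *
a=cv2.imread('pics/top0.png');b=cv2.imread('pics/scene0.png')
A=cv2.resize(a[230:300,175:275],(800,560)[:2],interpolation=cv2.INTER_CUBIC)
cv2.imwrite('pics/crop1.png',A)
ct=vision.calibration('top');cs=vision.calibration('scene')
print('sleeve',ray(ct,320,219,.07),ray(cs,323,259,.07))
print('small',ray(ct,444,267,.07),ray(cs,187,226,.07))
print('gauge',ray(ct,222,263,.05),ray(cs,434,230,.05))
print('ends',ray(ct,192,257,.05),ray(ct,247,267,.05))
cw=vision.calibration('wrist');o=get_obs();T=o['tool_rot']
print(cw, 'cam in tool',T.T@(-cw['R'].T@cw['t']-o['eef_pos']), 'axes',T.T@cw['R'].T)
E
```

```text
sleeve [0.54739366 0.01157338 0.07      ] [0.55310386 0.01229378 0.07      ]
small [ 0.42746312 -0.29487708  0.07      ] [ 0.43451788 -0.2917348   0.07      ]
gauge [0.43859729 0.25870793 0.05      ] [0.4509032  0.26613027 0.05      ]
ends [0.45378881 0.33478613 0.05      ] [0.42848849 0.19551141 0.05      ]
{'fx': 374.0733282379281, 'fy': 374.0733282379281, 'cx': 312.39734902193356, 'cy': 234.28492835731043, 'R': array([[ 0.37273159, -0.92793686, -0.00208722],
       [-0.89589248, -0.36044427,  0.25972406],
       [-0.24175985, -0.09493744, -0.96568062]]), 't': array([-0.54903163, -0.03155012,  0.39047538])} cam in tool [ 7.09973836e-02 -4.59258504e-05 -1.65958227e-01] axes [[ 1.62859012e-04 -9.65654024e-01 -2.59831253e-01]
 [ 9.99999412e-01  4.35831566e-04 -9.92965957e-04]
 [ 1.07210423e-03 -2.59830939e-01  9.65653527e-01]]
```

View pics/crop1.png

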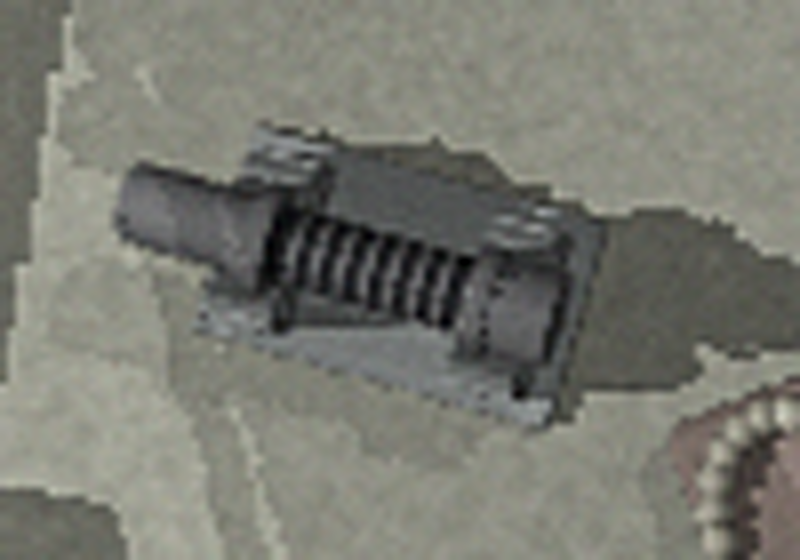

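The crop shows the gauge's long go end on the left (world +y side), and the dark ribbed handle centred at about full-image pixel (221,263). I'll move the wrist camera above it.

```bash
python3 -m jog '0 .74 -.92 0 0 0 0;0 .74 -.92 0 0 0 0;0 .74 -.92 0 0 0 0;0 .74 -.92 0 0 0 0;0 .74 -.92 0 0 0 0;0 .74 -.92 0 0 0 0;0 .74 -.92 0 0 0 0;0 .74 -.92 0 0 0 0;0 .74 -.92 0 0 0 0;0 .74 -.92 0 0 0 0;0 .74 -.92 0 0 0 0;0 .74 -.92 0 0 0 0;0 .74 -.92 0 0 0 0;0 .74 -.92 0 0 0 0;0 .74 -.92 0 0 0 0;0 .74 -.92 0 0 0 0;0 .74 -.92 0 0 0 0'
python3 -m jog '0 .74 -.92 0 0 0 0;0 .74 -.92 0 0 0 0;0 .74 -.92 0 0 0 0;0 .74 -.92 0 0 0 0;0 .74 -.92 0 0 0 0;0 .74 -.92 0 0 0 0;0 .74 -.92 0 0 0 0;0 .74 -.92 0 0 0 0;0 .74 -.92 0 0 0 0;0 .74 -.92 0 0 0 0;0 .74 -.92 0 0 0 0;0 .74 -.92 0 0 0 0;0 .74 -.92 0 0 0 0;0 .74 -.92 0 0 0 0;0 .74 -.92 0 0 0 0;0 .74 -.92 0 0 0 0;0 .74 -.92 0 0 0 0'
python3 -m jog '0 0 0 0 0 0 -.93;0 0 0 0 0 0 -.93;0 0 0 0 0 0 -.93;0 0 0 0 0 0 -.93;0 0 0 0 0 0 -.93;0 0 0 0 0 0 -.93;0 0 0 0 0 0 -.93;0 0 0 0 0 0 -.93;0 0 0 0 0 0 -.93;0 0 0 0 0 0 0;0 0 0 0 0 0 0;0 0 0 0 0 0 0'
python3 - <<'E'
from h import *
o=get_obs();print(o['time_s'],o['eef_pos'],o['tool_rot'].round(3),o['q'])
c=vision.calibration('wrist');I=vision.capture('wrist')[:,:,::-1];cv2.imwrite('pics/w1.png',I)
np.save('w1.npy',c,allow_pickle=True)
E
```

```text
time_s: 1.52
eef_pos: [0.3219, -0.1252, 0.2185]
tool_rot: [[0.928, 0.372, -0.0], [0.372, -0.928, 0.0], [-0.0, -0.0, -1.0]]
force: [0.4, -0.3, 0.2]
grip_width: 0.093
finger_force: 0.0
time_s: 2.93
eef_pos: [0.4388, 0.2588, 0.2183]
tool_rot: [[0.928, 0.373, -0.001], [0.373, -0.928, -0.0], [-0.001, 0.0, -1.0]]
force: [0.5, -0.3, 0.2]
grip_width: 0.0931
finger_force: 0.0
time_s: 3.93
eef_pos: [0.4387, 0.2577, 0.2185]
tool_rot: [[0.187, 0.982, -0.0], [0.982, -0.187, -0.0], [-0.0, -0.0, -1.0]]
force: [0.7, 0.3, -0.3]
grip_width: 0.0929
finger_force: 0.0
3.9333 [0.4387353  0.25765052 0.21853448] [[ 0.187  0.982 -0.   ]
 [ 0.982 -0.187 -0.   ]
 [-0.    -0.    -1.   ]] [4.39459944e-01 2.76208339e-01 1.75621424e+00 3.49614692e-05
 1.10943549e+00 6.27702501e-01]
```

View pics/w1.png

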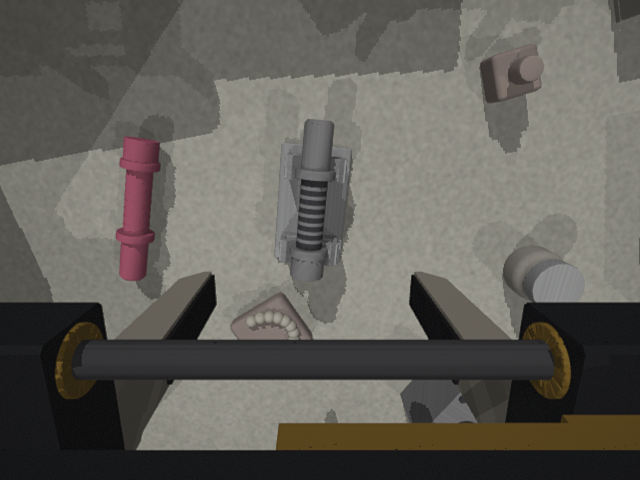

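The wrist view shows the gauge with its go tip at (318,121), ribbed handle from (314,180) to (311,250) and no-go end at (306,278), lying in the rest at (276–352, 142–270). I'll measure the handle ribs and the rest outline.

Run:
```python
from h import *
I=cv2.imread('pics/w1.png');c=np.load('w1.npy',allow_pickle=True).item()
g=cv2.cvtColor(I,cv2.COLOR_BGR2GRAY)
m=np.zeros_like(g);m[172:258,296:330]=(g[172:258,296:330]<72)*255
m=cv2.morphologyEx(m,cv2.MORPH_CLOSE,np.ones((7,3)))
n,l,s,_=cv2.connectedComponentsWithStats(m);print(s)
k=1+np.argmax(s[1:,4]);M=l==k
for r in range(176,256,6):
    x=np.where(M[r])[0]; print(r,(x.min(),x.max()) if len(x) else None)
print(g[150,290:345:2]);print(g[:,318][112:128],g[262:290,306])
A=ray(c,314,180,.05);B=ray(c,311,250,.05);print(A,B,A-B,(A+B)/2)
print(proj(c,[.438,.26,.05]))
cv2.imwrite('pics/w1c.png',cv2.resize(I[110:290,250:370],(400*1,600),interpolation=cv2.INTER_CUBIC))
```

```text
[[     0      0    640    480 305209]
 [   296    179     34     79   1991]]
176 None
182 (np.int64(301), np.int64(327))
188 (np.int64(300), np.int64(327))
194 (np.int64(300), np.int64(326))
200 (np.int64(300), np.int64(325))
206 (np.int64(299), np.int64(325))
212 (np.int64(298), np.int64(324))
218 (np.int64(298), np.int64(324))
224 (np.int64(298), np.int64(323))
230 (np.int64(297), np.int64(323))
236 (np.int64(297), np.int64(329))
242 (np.int64(296), np.int64(325))
248 (np.int64(298), np.int64(325))
254 (np.int64(322), np.int64(327))
[111 115 111 113 115 118  86  90 101 104 109 113 112 114 114 110 106 100
  92  81  64 117 124 121 119 126 121 126]
[148 147 146 147 146 144 143 130 110 110 111 107  94 112 114 114] [117 116 116 113 111 110 112 111 110 109 110 112 112 112 112 111 110 110
 107 105 107 107 106 105 105 107 107 106]
[0.4451388  0.28881409 0.05      ] [0.43023548 0.22515835 0.05      ] [0.01490332 0.06365574 0.        ] [0.43768714 0.25698622 0.05      ]
(np.float64(312.1818683454992), np.float64(212.62652874297612))
```

View pics/w1c.png

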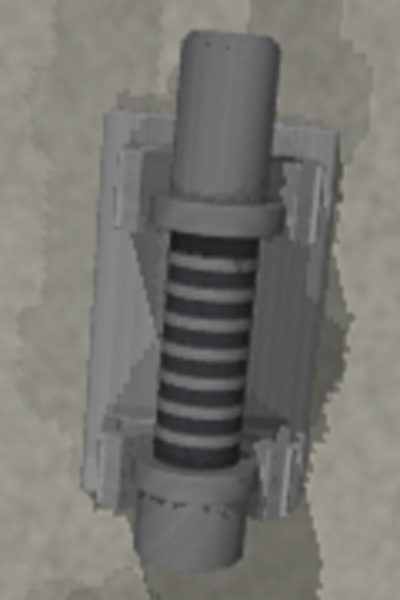

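Run:
```python
from h import *
c=np.load('w1.npy',allow_pickle=True).item()
P=ray(c,314.1,179.8,.068);Q=ray(c,308.6,249.5,.062);print(P,Q,np.linalg.norm((P-Q)[:2]),(P+Q)/2)
A=ray(c,313.6,188,.055);B=ray(c,310.1,230,.055);d=(A-B)[:2];d/=np.linalg.norm(d);print('axis',d,np.degrees(np.arctan2(d[1],d[0])),A)
t=ray(c,318.5,120,.055);print('tip->origin',t[:2]-.080*d)
o=get_obs();R=o['tool_rot'];print(np.degrees(np.arctan2(R[1,0],R[0,0])))
# top view for sanity: rest corners seen? project gauge points in top view
ct=vision.calibration('top');g=((P+Q)/2)[:2]
print(proj(ct,[*g,.05]),proj(ct,[*(g+.082*d),.05]),proj(ct,[*(g-.06*d),.05]))
```

```text
[0.44558234 0.29107735 0.068     ] [0.42895106 0.22972048 0.062     ] 0.06357094363841656 [0.4372667  0.26039891 0.065     ]
axis [0.26697257 0.96370413] 74.51580358190265 [0.44357528 0.28255325 0.055     ]
tip->origin [0.43696716 0.26111163]
79.24782318675172
(np.float64(221.32253800289703), np.float64(263.52833996422277)) (np.float64(190.20871328236885), np.float64(254.87688830986218)) (np.float64(244.16536925915756), np.float64(269.8799747129995))
```

```bash
python3 -m jog '0 0 0 0 0 0 .62;0 0 0 0 0 1 0;0 0 0 0 0 1 0;0 0 0 0 0 1 0;0 0 0 0 0 1 0;0 0 0 0 0 1 0;0 0 0 0 0 1 0;0 0 0 0 0 0 0;0 0 0 0 0 0 0'
cat >> h.py <<'E'
def to(target,grasp=True):
    o=get_obs();R=o['tool_rot'];p=o['eef_pos']+(-robot.grip_depth*R[:,2] if grasp else 0)
    print('t',round(o['time_s'],2),'grasp pt',p.round(4),'z',R[:,2].round(3),'x',R[:,0].round(3),'w',round(o['grip_width'],4))
    d=np.array(target)-p; print('  world d mm',(d*1000).round(1),'units tool',(R.T@d/.02).round(2))
E
python3 -c "
from h import *
to([.4371,.2605,.05]); print(get_obs()['q'])"
```

```text
time_s: 4.73
eef_pos: [0.4381, 0.257, 0.2176]
tool_rot: [[0.202, 0.966, 0.159], [0.745, -0.257, 0.616], [0.636, -0.006, -0.772]]
force: [0.3, 0.2, 0.7]
grip_width: 0.0933
finger_force: 0.0
t 4.73 grasp pt [0.4351 0.2455 0.2321] z [ 0.159  0.616 -0.772] x [0.202 0.745 0.636] w 0.0933
  world d mm [   2.    15.  -182.1] units tool [-5.21 -0.04  7.51]
[ 0.09974051  0.17625059  2.07354984  0.9111606   0.85590311 -0.24720663]
```

```bash
python3 -m jog '0 -.87 -.01 .55 0 0 0;0 -.87 0 .55 0 0 0;0 -.87 -.01 .55 0 0 0;0 -.87 0 .55 0 0 0;0 -.87 -.01 .55 0 0 0;0 -.86 -.01 .55 0 0 0;0 0 0 .7 0 0 0;0 0 0 .7 0 0 0;0 0 0 .7 0 0 0;0 0 0 .7 0 0 0;0 0 0 .7 0 0 0;0 0 0 .71 0 0 0;0 0 0 0 0 0 0;0 0 0 0 0 0 0'
python3 -c "
from h import *
to([.4371,.2605,.05])"
```

```text
time_s: 5.9
eef_pos: [0.4405, 0.2746, 0.0361]
tool_rot: [[0.197, 0.968, 0.157], [0.745, -0.252, 0.618], [0.638, -0.005, -0.77]]
force: [-0.2, -0.0, -0.8]
grip_width: 0.0931
finger_force: 0.0
t 5.9 grasp pt [0.4376 0.263  0.0506] z [ 0.157  0.618 -0.77 ] x [0.197 0.745 0.638] w 0.0931
  world d mm [-0.5 -2.5 -0.6] units tool [-0.11  0.01 -0.06]
```

```bash
python3 -m jog '0 -.11 0 -.06 0 0 0;1 0 0 0 0 0 0;1 0 0 0 0 0 0;1 0 0 0 0 0 0;1 0 0 0 0 0 0;1 0 0 0 0 0 0;1 0 0 0 0 0 0;1 0 0 0 0 0 0;1 0 0 0 0 0 0;1 0 0 0 0 0 0;1 0 0 0 0 0 0'
python3 -c "
from h import *
to([.4371,.2605,.05])"
```

```text
time_s: 6.82
eef_pos: [0.4402, 0.2712, 0.0356]
tool_rot: [[0.197, 0.967, 0.16], [0.744, -0.254, 0.618], [0.639, -0.003, -0.77]]
force: [0.3, -0.2, -0.5]
grip_width: 0.0308
finger_force: 0.0
t 6.82 grasp pt [0.4371 0.2596 0.05  ] z [ 0.16   0.618 -0.77 ] x [0.197 0.744 0.639] w 0.0308
  world d mm [-0.   0.9 -0. ] units tool [ 0.03 -0.01  0.03]
```

```bash
python3 -m jog '1 0 0 0 0 0 0;1 0 0 0 0 0 0;1 0 0 0 0 0 0;1 0 0 0 0 0 0;1 0 0 0 0 0 0'
python3 -m jog '1 .32 0 -.38 0 0 0;1 .64 0 -.77 0 0 0;1 .64 0 -.77 0 0 0;1 .64 0 -.77 0 0 0;1 .64 0 -.77 0 0 0;1 .64 0 -.77 0 0 0;1 .64 0 -.77 0 0 0;1 .64 0 -.77 0 0 0;1 0 0 0 0 0 0'
python3 -c "
from h import *
to([.55,.012,.20])
cv2.imwrite('pics/w2.png',vision.capture('wrist')[:,:,::-1])"
```

```text
time_s: 7.23
eef_pos: [0.4408, 0.2711, 0.0357]
tool_rot: [[0.197, 0.967, 0.161], [0.744, -0.255, 0.618], [0.639, -0.002, -0.77]]
force: [4.9, -0.8, -0.4]
grip_width: 0.0233
finger_force: 29.9
time_s: 7.98
eef_pos: [0.441, 0.2715, 0.1882]
tool_rot: [[0.194, 0.967, 0.162], [0.744, -0.253, 0.619], [0.639, -0.0, -0.769]]
force: [0.5, -0.4, -1.9]
grip_width: 0.0235
finger_force: 29.9
t 7.98 grasp pt [0.438  0.2599 0.2026] z [ 0.162  0.619 -0.769] x [0.194 0.744 0.639] w 0.0235
  world d mm [ 112.  -247.9   -2.6] units tool [-8.21  8.55 -6.66]
```

```bash
python3 -m jog '1 0 0 0 0 -1 0;1 0 0 0 0 -1 0;1 0 0 0 0 -1 0;1 0 0 0 0 -1 0;1 0 0 0 0 -1 0;1 0 0 0 0 -.8 0'
python3 -m jog '1 -.98 .33 0 0 0 0;1 -.98 .33 0 0 0 0;1 -.98 .33 0 0 0 0;1 -.98 .33 0 0 0 0;1 -.98 .33 0 0 0 0;1 -.98 .33 0 0 0 0;1 -.98 .33 0 0 0 0;1 -.98 .33 0 0 0 0;1 -.98 .33 0 0 0 0;1 -.98 .33 0 0 0 0;1 -.98 .33 0 0 0 0;1 -.98 .33 0 0 0 0;1 -.98 .33 0 0 0 0;1 -.98 .33 0 0 0 0;1 0 0 0 0 0 0;1 0 0 0 0 0 0'
python3 - <<'E'
from h import *
to([.55,.012,.20])
np.save('w3.npy',vision.calibration('wrist'),allow_pickle=True)
cv2.imwrite('pics/w3.png',vision.capture('wrist')[:,:,::-1])
print(get_obs()['q'])
E
```

```text
time_s: 8.53
eef_pos: [0.4385, 0.272, 0.1834]
tool_rot: [[0.248, 0.969, 0.002], [0.967, -0.248, 0.052], [0.051, -0.011, -0.999]]
force: [0.3, 0.4, -4.0]
grip_width: 0.0233
finger_force: 29.9
time_s: 9.87
eef_pos: [0.459, -0.0164, 0.166]
tool_rot: [[0.25, 0.968, 0.001], [0.966, -0.25, 0.06], [0.059, -0.014, -0.998]]
force: [0.1, 0.4, -3.1]
grip_width: 0.0232
finger_force: 29.9
t 9.87 grasp pt [ 0.4589 -0.0175  0.1848] z [ 0.001  0.06  -0.998] x [0.25  0.966 0.059] w 0.0232
  world d mm [91.1 29.5 15.2] units tool [ 2.61  4.03 -0.67]
[-0.1721877   0.25740622  1.93056697  0.07253248  0.96399627  0.03822745]
```

View pics/w3.png

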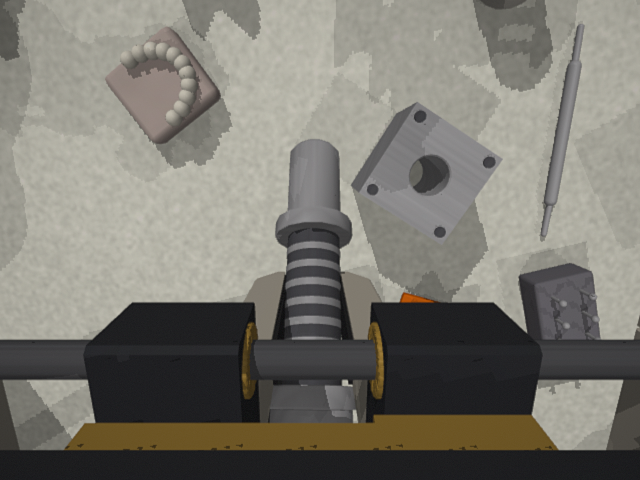

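The wrist view shows the sleeve, its bore at (430,174) and four screws at (420,117), (489,161), (440,231) and (372,188), whose mean agrees with the bore centre. The gauge is held with the go end pointing ahead.

Run:
```python
from h import *
c=np.load('w3.npy',allow_pickle=True).item();g=cv2.cvtColor(cv2.imread('pics/w3.png'),cv2.COLOR_BGR2GRAY)
print(g[174,400:460:2]);print(g[146:204:2,430])
S=[(420,117),(489,161),(440,231),(372,188)];W=np.array([ray(c,*s,.07) for s in S]);print(W.mean(0),[np.linalg.norm(W[i]-W[i-1]).round(4) for i in range(4)])
print(ray(c,409,174,.07),ray(c,450,174,.07))
m=ray(c,430,174,.07);print(m)
ct=vision.calibration('top');cs=vision.calibration('scene');print(proj(ct,m),proj(cs,m))
# dark bore edge, subpixel-ish: 
R=g[140:208,395:465];_,b=cv2.threshold(cv2.GaussianBlur(R,(3,3),0),0,255,cv2.THRESH_BINARY_INV+cv2.THRESH_OTSU)
for k in cv2.findContours(b,cv2.RETR_EXTERNAL,cv2.CHAIN_APPROX_NONE)[0]:
    if len(k)>60: print(cv2.contourArea(k),cv2.fitEllipse(cv2.convexHull(k)))
```

```text
[126 126 125 126 121 100  99  97  95  95  99  73  56  53  54  55  55  54
  54  53  55  61  60  73  71 117 134 134 135 134]
[135 137 138 136 109  67  67  65  54  54  54  56  55  55  55  54  55  57
  56  55  59  56  79 104 101 138 139 139 137]
[0.54878306 0.01127925 0.07      ] [np.float64(0.0572), np.float64(0.0574), np.float64(0.0581), np.float64(0.0586)]
[0.53467877 0.01573672 0.07      ] [0.56232747 0.00863059 0.07      ]
[0.54885116 0.0120942  0.07      ]
(np.float64(319.7910765022876), np.float64(218.42053467617612)) (np.float64(322.85087404611266), np.float64(257.564972549898))
1197.5 ((33.99483871459961, 34.10086441040039), (38.465049743652344, 41.73733139038086), 50.40927505493164)
```

```bash
python3 -m jog '1 0 0 0 0 -.97 0;1 0 0 0 0 -.97 0;1 0 0 0 0 -.97 0;1 0 0 0 0 -.97 0;1 0 0 0 0 -.97 0;1 0 0 0 0 -.97 0;1 0 0 0 0 -.97 0;1 0 0 0 0 -.97 0;1 0 0 0 0 0 0;1 0 0 0 0 0 0'
python3 - <<'E'
from h import *
to([.5485,.0119,.185])
o=get_obs();R=o['tool_rot'];print(o['q'])
th=np.arccos(.769); print('gauge go dir',(R@[.639+0*th,0,0]).round(3))
E
```

```text
time_s: 10.75
eef_pos: [0.4596, -0.0149, 0.1662]
tool_rot: [[0.148, 0.969, -0.197], [0.627, -0.247, -0.739], [-0.765, -0.014, -0.644]]
force: [-0.3, -0.6, -3.5]
grip_width: 0.0233
finger_force: 29.9
t 10.75 grasp pt [ 0.4633 -0.001   0.1783] z [-0.197 -0.739 -0.644] x [ 0.148  0.627 -0.765] w 0.0233
  world d mm [85.2 12.9  6.7] units tool [ 0.78  3.97 -1.53]
[ 0.26937538  0.55038074  1.77348649 -0.7319281   1.41209042  0.86139409]
gauge go dir [ 0.095  0.401 -0.489]
```

```bash
python3 -m jog '1 .27 .795 -.21 0 0 0;1 .27 .795 -.21 0 0 0;1 .27 .795 -.21 0 0 0;1 .27 .795 -.21 0 0 0;1 .27 .795 -.21 0 0 0;1 0 0 0 -.08 0 .09;1 0 0 0 0 0 0;1 0 0 0 0 0 0;1 0 0 0 0 0 0'
python3 - <<'E'
from h import *
to([.5485,.0119,.17])
R=get_obs()['tool_rot'];print('go',R@[.77,0,.639])
np.save('w4.npy',vision.calibration('wrist'),allow_pickle=True)
cv2.imwrite('pics/w4.png',vision.capture('wrist')[:,:,::-1])
E
```

```text
time_s: 11.5
eef_pos: [0.5447, -0.0039, 0.1602]
tool_rot: [[0.163, 0.968, -0.188], [0.622, -0.249, -0.742], [-0.766, 0.004, -0.643]]
force: [0.0, -0.2, -2.7]
grip_width: 0.0236
finger_force: 29.9
t 11.5 grasp pt [0.5482 0.01   0.1723] z [-0.188 -0.742 -0.643] x [ 0.163  0.622 -0.766] w 0.0236
  world d mm [ 0.3  1.9 -2.3] units tool [ 0.15 -0.01  0.  ]
go [ 0.00516957  0.00508912 -1.00058402]
```

View pics/w4.png

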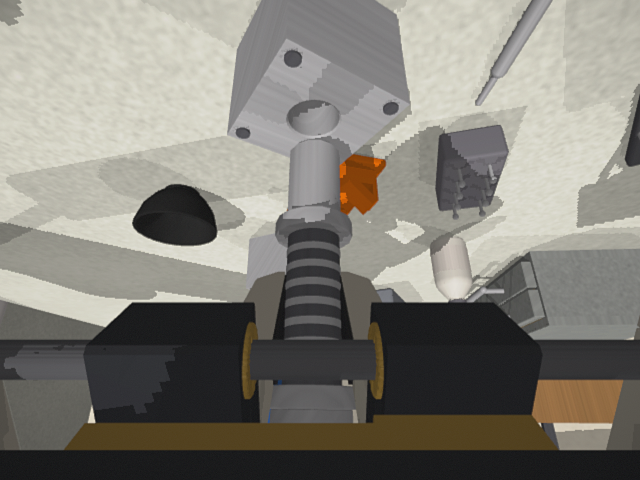

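The bore is at (313,118), directly beyond the gauge's go tip at (314,138–150), so they line up laterally to about 1 mm. I'll compare with projections.

Run:
```python
from h import *
c=np.load('w4.npy',allow_pickle=True).item();g=cv2.cvtColor(cv2.imread('pics/w4.png'),cv2.COLOR_BGR2GRAY)
print('pred mouth',proj(c,[.5485,.0119,.07]))
o=get_obs();R=o['tool_rot'];gp=o['eef_pos']-robot.grip_depth*R[:,2];go=R@[.77,0,.639]
for s in(-.0,.04,.06,.081):print('axis',s,proj(c,gp+s*go))
for r in (112,118,124,170,190,250,270,290):print(r,g[r,280:352:2])
print(g[92:150,313])
S=[(293,59),(243,133),(390,108)];W=[ray(c,*s,.07) for s in S];print(W,(W[1]+W[2])/2, ray(c,313,118,.07))
```

```text
pred mouth (np.float64(313.0083357492913), np.float64(118.98632162312161))
axis -0.0 (np.float64(314.6806423106212), np.float64(307.13018634206475))
axis 0.04 (np.float64(314.48881300758194), np.float64(223.37298516761064))
axis 0.06 (np.float64(314.40587349204145), np.float64(187.1596351820579))
axis 0.081 (np.float64(314.3264733418759), np.float64(152.49165565374494))
112 [155 152 153 156 108  87  93  90  90  90 105 106 109 109 149 151 154 155
 156 157 161 159 154 150 145 144 138 130 121 111 140 140 142 141 146 165]
118 [157 158 159 121  91  86  93 113 123 129 134 138 144 147 150 153 157 160
 160 157 157 155 153 151 149 145 137 133 122 110 146 162 161 163 164 162]
124 [171 170 168 167 138 101 100 114 120 126 132 138 142 148 150 151 154 155
 155 155 154 154 155 150 149 145 141 129 122 166 165 165 164 164 161 160]
170 [193 195 191 191 192 128 131 140 149 146 152 155 157 158 156 157 159 160
 156 155 155 150 146 143 138 134 126 120 109 100 117 118 119  78  78  78]
190 [176 179 175 175 166 132 136 147 151 148 154 156 159 158 157 158 159 158
 154 152 153 149 143 139 135 130 126 117 109  
[... 187 characters left out ...]
 153 156  86  69  47  47  49  50  51  52  53  51  51  49  50  53  52
  54  53  50  52  52  51  49  49  47  44  57  81 108 155 153 152 154 153]
290 [96 41 25 46 45 47 47 49 52 51 53 51 50 50 51 51 53 53 51 53 51 51 50 52
 51 50 49 47 44 46 35 21 92 94 92 92]
[138 139 142 143 143 143 142 133  96  95  97  97  97  96  94  93 112 156
 156 155 154 154 155 156 156 157 158 159 161 158 156 155 155 154 155 154
 154 153 153 152 154 154 155 163 192 192 170 126 154 160 160 160 159 158
 161 160 159 160]
[array([0.54929755, 0.05116654, 0.07      ]), array([0.5073225 , 0.01097286, 0.07      ]), array([0.58929468, 0.00965838, 0.07      ])] [0.54830859 0.01031562 0.07      ] [0.54868266 0.01263317 0.07      ]
```

```bash
python3 -m jog '1 .15 -.01 0 0 0 0;1 .19 0 .16 0 0 0;1 .19 0 .16 0 0 0;1 .19 0 .16 0 0 0;1 .19 0 .16 0 0 0;1 .08 0 .065 0 0 0;1 0 0 0 0 0 0'
python3 -c "
from h import *
to([.5485,.0119,.11]);R=get_obs()['tool_rot'];print('go',R@[.77,0,.639])"
```

```text
time_s: 12.13
eef_pos: [0.5454, -0.0019, 0.1349]
tool_rot: [[0.162, 0.969, -0.189], [0.621, -0.249, -0.743], [-0.767, 0.003, -0.642]]
force: [-1.4, -0.4, -3.4]
grip_width: 0.0234
finger_force: 29.9
t 12.13 grasp pt [0.549 0.012 0.147] z [-0.189 -0.743 -0.642] x [ 0.162  0.621 -0.767] w 0.0234
  world d mm [ -0.5  -0.1 -37. ] units tool [ 1.41 -0.03  1.2 ]
go [ 0.00402664  0.0034658  -1.00059621]
```

```bash
python3 -m jog '1 .23 -.01 .195 0 0 0;1 .23 -.01 .195 0 0 0;1 0 0 0 0 0 0'
python3 -m jog '1 .23 -.01 .195 0 0 0;1 .23 0 .195 0 0 0;1 .23 0 .195 0 0 0;1 0 0 0 0 0 0'
python3 -c "
from h import *
to([.5485,.0119,.11]);R=get_obs()['tool_rot'];print('go',R@[.77,0,.639])"
```

```text
time_s: 12.38
eef_pos: [0.5449, -0.0019, 0.1223]
tool_rot: [[0.162, 0.969, -0.189], [0.621, -0.249, -0.743], [-0.767, 0.003, -0.642]]
force: [0.4, -0.9, -3.3]
grip_width: 0.0237
finger_force: 29.9
time_s: 12.72
eef_pos: [0.5447, -0.002, 0.1041]
tool_rot: [[0.162, 0.969, -0.189], [0.621, -0.249, -0.743], [-0.767, 0.003, -0.642]]
force: [-0.1, -0.7, -2.7]
grip_width: 0.0238
finger_force: 29.9
t 12.72 grasp pt [0.5483 0.012  0.1162] z [-0.189 -0.743 -0.642] x [ 0.162  0.621 -0.767] w 0.0238
  world d mm [ 0.2 -0.1 -6.2] units tool [0.24 0.01 0.2 ]
go [ 0.00363446  0.00357668 -1.00059732]
```

Sliding in freely. The last 6 mm follow in small steps.

```bash
python3 -m jog '1 .1 0 .08 0 0 0;1 .1 0 .08 0 0 0;1 0 0 0 0 0 0'
python3 -m jog '1 .04 0 .033 0 0 0;1 .04 0 .033 0 0 0;1 0 0 0 0 0 0;1 0 0 0 0 0 0'
python3 -c "
from h import *
to([.5485,.0119,.11]);print(get_obs()['force'])"
```

```text
time_s: 12.97
eef_pos: [0.5452, -0.0018, 0.1]
tool_rot: [[0.163, 0.969, -0.188], [0.621, -0.249, -0.743], [-0.766, 0.004, -0.642]]
force: [-0.5, -0.8, -4.6]
grip_width: 0.0235
finger_force: 29.9
time_s: 13.3
eef_pos: [0.5454, -0.0018, 0.0985]
tool_rot: [[0.163, 0.969, -0.188], [0.621, -0.249, -0.743], [-0.766, 0.005, -0.642]]
force: [-0.2, 0.5, -2.2]
grip_width: 0.0235
finger_force: 29.9
t 13.3 grasp pt [0.5489 0.0122 0.1106] z [-0.188 -0.743 -0.642] x [ 0.163  0.621 -0.766] w 0.0235
  world d mm [-0.4 -0.3 -0.6] units tool [ 0.01 -0.02  0.03]
[-0.24601911  0.48790943 -2.19817893]
```

```bash
python3 -m jog '1 .04 0 .033 0 0 0;1 0 0 0 0 0 0;1 0 0 0 0 0 0'
python3 -m jog '1 .03 0 .025 0 0 0;1 0 0 0 0 0 0;1 0 0 0 0 0 0'
python3 -c "
from h import *
to([.5485,.0119,.11]);print(get_obs()['force'])"
```

```text
time_s: 13.55
eef_pos: [0.5455, -0.0018, 0.0983]
tool_rot: [[0.164, 0.969, -0.188], [0.62, -0.249, -0.744], [-0.767, 0.005, -0.642]]
force: [-0.3, 0.7, 6.0]
grip_width: 0.0235
finger_force: 29.9
time_s: 13.8
eef_pos: [0.5457, -0.0019, 0.0982]
tool_rot: [[0.164, 0.968, -0.188], [0.62, -0.249, -0.744], [-0.767, 0.006, -0.641]]
force: [-0.9, 1.1, 11.1]
grip_width: 0.0233
finger_force: 30.0
t 13.8 grasp pt [0.5492 0.0121 0.1103] z [-0.188 -0.744 -0.641] x [ 0.164  0.62  -0.767] w 0.0233
  world d mm [-0.7 -0.2 -0.3] units tool [-0.   -0.03  0.02]
[-0.89529866  1.14288511 11.05965206]
```

```bash
python3 -m jog '1 -.3 0 -.25 0 0 0;1 -.76 0 -.64 0 0 0;1 -.76 0 -.64 0 0 0;1 -.76 0 -.64 0 0 0;1 -.76 0 -.64 0 0 0;1 0 0 0 0 0 0'
python3 -c "
from h import *
to([.5492,.0121,.21])"
```

```text
time_s: 14.3
eef_pos: [0.5462, -0.0012, 0.1871]
tool_rot: [[0.167, 0.969, -0.185], [0.622, -0.249, -0.742], [-0.765, 0.009, -0.644]]
force: [0.7, 0.1, -3.3]
grip_width: 0.0233
finger_force: 29.9
t 14.3 grasp pt [0.5497 0.0127 0.1992] z [-0.185 -0.742 -0.644] x [ 0.167  0.622 -0.765] w 0.0233
  world d mm [-0.5 -0.6 10.8] units tool [-0.44 -0.01 -0.32]
```

```bash
python3 -m jog '1 0 0 0 0 1 0;1 0 0 0 0 1 0;1 0 0 0 0 1 0;1 0 0 0 0 1 0;1 0 0 0 0 1 0;1 0 0 0 0 1 0;1 0 0 0 0 1 0;1 0 0 0 0 1 0;1 0 0 0 0 1 0;1 0 0 0 0 1 0;1 0 0 0 0 1 0;1 0 0 0 0 1 0;1 0 0 0 0 1 0;1 0 0 0 0 0 0;1 0 0 0 0 0 0'
python3 -c "
from h import *
to([.4374,.2595,.21]);R=get_obs()['tool_rot'];print('go',R@[.77,0,.639]);print(R)"
```

```text
time_s: 15.55
eef_pos: [0.5442, -0.0025, 0.1821]
tool_rot: [[0.195, 0.968, 0.159], [0.75, -0.251, 0.612], [0.632, 0.0, -0.775]]
force: [-1.0, -0.2, -3.8]
grip_width: 0.0234
finger_force: 29.9
t 15.55 grasp pt [ 0.5412 -0.014   0.1967] z [ 0.159  0.612 -0.775] x [0.195 0.75  0.632] w 0.0234
  world d mm [-103.8  273.5   13.3] units tool [ 9.67 -8.46  7.02]
go [ 0.25143485  0.96846629 -0.00863453]
[[ 1.94532418e-01  9.67912337e-01  1.59068685e-01]
 [ 7.50200946e-01 -2.51287844e-01  6.11598692e-01]
 [ 6.31945946e-01  3.57705034e-04 -7.75012383e-01]]
```

```bash
python3 -m jog '1 0 0 0 0 .07 0;1 .925 -.846 .754 0 0 0;1 .925 -.846 .754 0 0 0;1 .925 -.846 .754 0 0 0;1 .925 -.846 .754 0 0 0;1 .925 -.846 .754 0 0 0;1 .925 -.846 .754 0 0 0;1 .925 -.846 .754 0 0 0;1 .925 -.846 .754 0 0 0;1 .925 -.846 .754 0 0 0;1 .925 -.846 .754 0 0 0;1 0 0 0 0 0 0;1 0 0 0 0 0 0;1 0 0 0 0 0 0'
python3 -c "
from h import *
to([.4374,.2595,.052]);R=get_obs()['tool_rot'];print('go',R@[.77,0,.639])"
```

```text
time_s: 16.72
eef_pos: [0.4404, 0.2722, 0.1861]
tool_rot: [[0.187, 0.969, 0.162], [0.745, -0.247, 0.619], [0.64, 0.006, -0.768]]
force: [-0.3, -0.4, -3.1]
grip_width: 0.0233
finger_force: 29.9
t 16.72 grasp pt [0.4373 0.2605 0.2006] z [ 0.162  0.619 -0.768] x [0.187 0.745 0.64 ] w 0.0233
  world d mm [ 1.000e-01 -1.000e+00 -1.486e+02] units tool [-4.79 -0.03  5.68]
go [0.24740611 0.96953993 0.00188367]
```

```bash
python3 -m jog '1 -.6 0 .71 0 0 0;1 -.6 0 .71 0 0 0;1 -.6 0 .71 0 0 0;1 -.6 0 .71 0 0 0;1 -.6 0 .71 0 0 0;1 -.6 0 .71 0 0 0;1 -.6 -.03 .71 0 0 0;1 -.3 0 .36 0 0 0;1 -.15 0 .18 0 0 0;1 0 0 0 0 0 0;1 0 0 0 0 0 0'
python3 -c "
from h import *
to([.4374,.2595,.05])"
```

```text
time_s: 17.63
eef_pos: [0.4409, 0.2706, 0.0419]
tool_rot: [[0.189, 0.968, 0.163], [0.744, -0.25, 0.619], [0.641, 0.005, -0.768]]
force: [-0.4, -0.3, -3.1]
grip_width: 0.0231
finger_force: 29.9
t 17.63 grasp pt [0.4378 0.259  0.0563] z [ 0.163  0.619 -0.768] x [0.189 0.744 0.641] w 0.0231
  world d mm [-0.4  0.5 -6.3] units tool [-0.19 -0.03  0.26]
```

```bash
python3 -m jog '1 -.1 -.03 .12 0 0 0;1 -.06 0 .08 0 0 0;1 -.03 0 .04 0 0 0;1 0 0 0 0 0 0;1 0 0 0 0 0 0'
python3 -c "
from h import *
to([.4374,.2595,.05])"
```

```text
time_s: 18.05
eef_pos: [0.4407, 0.2713, 0.036]
tool_rot: [[0.188, 0.968, 0.164], [0.744, -0.25, 0.62], [0.641, 0.006, -0.767]]
force: [3.9, -1.0, 1.1]
grip_width: 0.0234
finger_force: 30.0
t 18.05 grasp pt [0.4376 0.2597 0.0504] z [ 0.164  0.62  -0.767] x [0.188 0.744 0.641] w 0.0234
  world d mm [-0.2 -0.2 -0.4] units tool [-0.02 -0.01  0.01]
```

```bash
python3 -m jog '0 0 0 0 0 0 0;0 0 0 0 0 0 0;0 0 0 0 0 0 0;0 0 0 0 0 0 0;0 0 0 0 0 0 0;0 0 0 0 0 0 0;0 0 0 0 0 0 0;0 0 0 0 0 0 0;0 0 0 0 0 0 0;0 0 0 0 0 0 0'
python3 -m jog '0 0 0 -.5 0 0 0;0 0 0 -1 0 0 0;0 0 0 -1 0 0 0;0 0 0 -1 0 0 0;0 0 0 -1 0 0 0;0 .6 0 -.7 0 0 0;0 .6 0 -.7 0 0 0;0 .6 0 -.7 0 0 0;0 0 0 0 0 -1 0;0 0 0 0 0 -1 0;0 0 0 0 0 -1 0;0 0 0 0 0 -1 0;0 0 0 0 0 -1 0;0 0 0 0 0 -.8 0;0 0 0 0 0 0 0;0 0 0 0 0 0 0'
python3 - <<'E'
from h import *
to([.4374,.2595,.21])
print(get_obs()['tool_rot'])
np.save('w5.npy',vision.calibration('wrist'),allow_pickle=True)
cv2.imwrite('pics/w5.png',vision.capture('wrist')[:,:,::-1])
E
```

```text
time_s: 18.88
eef_pos: [0.4397, 0.2713, 0.0354]
tool_rot: [[0.189, 0.969, 0.162], [0.744, -0.249, 0.62], [0.641, 0.004, -0.768]]
force: [0.3, -0.4, -0.2]
grip_width: 0.085
finger_force: 0.0
time_s: 20.22
eef_pos: [0.4225, 0.2179, 0.1582]
tool_rot: [[0.241, 0.97, 0.013], [0.967, -0.241, 0.083], [0.084, -0.007, -0.996]]
force: [-0.3, 0.2, -0.1]
grip_width: 0.0927
finger_force: 0.0
t 20.22 grasp pt [0.4222 0.2163 0.1769] z [ 0.013  0.083 -0.996] x [0.241 0.967 0.084] w 0.0927
  world d mm [15.2 43.2 33.1] units tool [ 2.41  0.2  -1.46]
[[ 0.24087745  0.97046185  0.01348532]
 [ 0.96690751 -0.24115245  0.08327883]
 [ 0.08407094 -0.00702093 -0.99643504]]
```

View pics/w5.png

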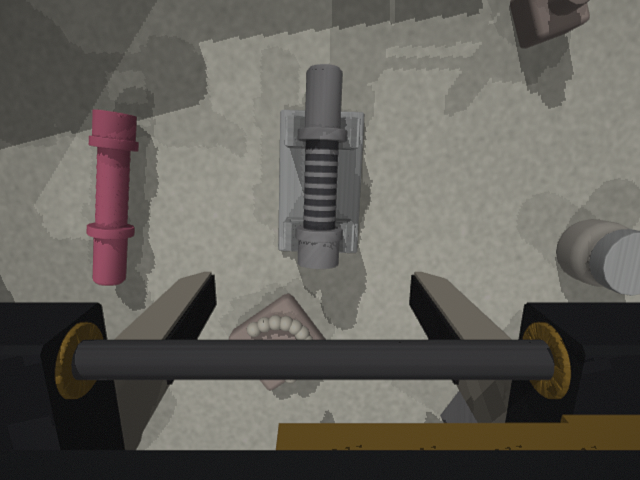

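The gauge lies in its rest again, handle from about (322,140) to (320,230), go end still pointing +y. I'll tilt the tool the other way.

```bash
python3 -m jog '0 0 0 -.5 0 0 0;0 0 0 -.5 0 -.94 0;0 0 0 0 0 -.94 0;0 0 0 0 0 -.94 0;0 0 0 0 0 -.94 0;0 0 0 0 0 -.94 0;0 0 0 0 0 -.94 0;0 0 0 0 0 -.94 0;0 0 0 0 0 0 0;0 0 0 0 0 0 0'
python3 - <<'E'
from h import *
c=np.load('w5.npy',allow_pickle=True).item()
P=ray(c,321.8,140,.068);Q=ray(c,319.5,230,.062);print((P+Q)/2,np.linalg.norm((P-Q)[:2]))
to([.4374,.2597,.05]);print(get_obs()['tool_rot'],get_obs()['q'])
E
```

```text
time_s: 21.1
eef_pos: [0.4223, 0.2151, 0.1777]
tool_rot: [[0.18, 0.97, -0.165], [0.74, -0.244, -0.627], [-0.648, -0.009, -0.761]]
force: [-0.2, -0.1, 0.3]
grip_width: 0.0928
finger_force: 0.0
[0.43709706 0.25941194 0.065     ] 0.06304885523115335
t 21.1 grasp pt [0.4254 0.2269 0.192 ] z [-0.165 -0.627 -0.761] x [ 0.18   0.74  -0.648] w 0.0928
  world d mm [  12.    32.8 -142. ] units tool [5.92 0.25 4.28]
[[ 0.17996146  0.96971986 -0.16509774]
 [ 0.73981526 -0.24404253 -0.62699013]
 [-0.64829565 -0.00930776 -0.7613318 ]] [ 0.617084    0.57795544  1.5842754  -0.42887299  1.55927794  0.99496478]
```

```bash
python3 -m jog '0 .98 .04 .05 0 0 0;0 .98 .04 .05 0 0 0;0 .98 .04 .05 0 0 0;0 .98 .04 .05 0 0 0;0 .98 .04 .05 0 0 0;0 .98 .05 .05 0 0 0;0 0 0 .8 0 0 0;0 0 0 .8 0 0 0;0 0 0 .8 0 0 0;0 0 0 .8 0 0 0;0 0 0 .5 0 0 0;0 0 0 .25 0 0 0;0 0 0 0 0 0 0;0 0 0 0 0 0 0'
python3 -c "
from h import *
to([.4374,.2597,.05])"
```

```text
time_s: 22.27
eef_pos: [0.4354, 0.2476, 0.0381]
tool_rot: [[0.182, 0.97, -0.163], [0.739, -0.244, -0.628], [-0.649, -0.006, -0.761]]
force: [-1.0, 1.0, 0.3]
grip_width: 0.0929
finger_force: 0.0
t 22.27 grasp pt [0.4385 0.2594 0.0524] z [-0.163 -0.628 -0.761] x [ 0.182  0.739 -0.649] w 0.0929
  world d mm [-1.1  0.3 -2.4] units tool [ 0.08 -0.05  0.09]
```

```bash
python3 -m jog '0 .08 -.05 .09 0 0 0;1 0 0 0 0 0 0;1 0 0 0 0 0 0;1 0 0 0 0 0 0;1 0 0 0 0 0 0;1 0 0 0 0 0 0;1 0 0 0 0 0 0;1 0 0 0 0 0 0;1 0 0 0 0 0 0;1 0 0 0 0 0 0;1 0 0 0 0 0 0;1 0 0 0 0 0 0;1 0 0 0 0 0 0;1 0 0 0 0 0 0;1 0 0 0 0 0 0'
python3 -c "
from h import *
to([.4374,.2597,.05]);print(get_obs()['tool_rot'])"
```

```text
time_s: 23.52
eef_pos: [0.4346, 0.2477, 0.0352]
tool_rot: [[0.182, 0.97, -0.162], [0.738, -0.243, -0.629], [-0.65, -0.005, -0.76]]
force: [4.6, -1.7, -0.4]
grip_width: 0.0233
finger_force: 29.9
t 23.52 grasp pt [0.4377 0.2595 0.0495] z [-0.162 -0.629 -0.76 ] x [ 0.182  0.738 -0.65 ] w 0.0233
  world d mm [-0.3  0.2  0.5] units tool [-0.01 -0.02 -0.02]
[[ 0.18186218  0.96995296 -0.16160878]
 [ 0.73808142 -0.24324463 -0.62933923]
 [-0.64973992 -0.00482743 -0.76014126]]
```

```bash
python3 -m jog '1 -.3 0 -.35 0 0 0;1 -.65 0 -.76 0 0 0;1 -.65 0 -.76 0 0 0;1 -.65 0 -.76 0 0 0;1 -.65 0 -.76 0 0 0;1 -.65 0 -.76 0 0 0;1 -.65 0 -.76 0 0 0;1 -.65 0 -.76 0 0 0;1 -.3 0 -.35 0 0 0'
python3 -m jog '1 -.87 .93 .8 0 0 0;1 -.87 .93 .8 0 0 0;1 -.87 .93 .8 0 0 0;1 -.87 .93 .8 0 0 0;1 -.87 .93 .8 0 0 0;1 -.87 .93 .8 0 0 0;1 -.87 .93 .8 0 0 0;1 -.87 .93 .8 0 0 0;1 -.87 .93 .8 0 0 0;1 0 0 0 0 0 0'
python3 -m jog '1 0 0 0 0 1 0;1 0 0 0 0 1 0;1 0 0 0 0 1 0;1 0 0 0 0 1 0;1 0 0 0 0 1 0;1 0 0 0 0 1 0;1 0 0 0 0 1 0;1 0 0 0 0 1 0;1 0 0 0 0 1 0;1 0 0 0 0 1 0;1 0 0 0 0 1 0;1 0 0 0 0 1 0;1 0 0 0 0 1 0;1 0 0 0 0 0 0;1 0 0 0 0 0 0'
python3 -c "
from h import *
to([.5492,.0121,.16]);R=get_obs()['tool_rot'];print('nogo',-R@[.76,0,-.65]);print(R,get_obs()['q'])"
```

```text
time_s: 24.27
eef_pos: [0.435, 0.2479, 0.1956]
tool_rot: [[0.182, 0.97, -0.162], [0.739, -0.244, -0.628], [-0.648, -0.005, -0.761]]
force: [-0.1, -0.5, -3.7]
grip_width: 0.0233
finger_force: 29.8
time_s: 25.1
eef_pos: [0.546, -0.0034, 0.1841]
tool_rot: [[0.183, 0.969, -0.166], [0.737, -0.247, -0.629], [-0.651, -0.007, -0.759]]
force: [-0.1, 0.9, -3.2]
grip_width: 0.0235
finger_force: 29.8
time_s: 26.35
eef_pos: [0.5448, -0.0, 0.1835]
tool_rot: [[0.169, 0.969, 0.178], [0.638, -0.245, 0.73], [0.751, -0.009, -0.66]]
force: [-0.1, 0.1, -3.4]
grip_width: 0.0233
finger_force: 29.8
t 26.35 grasp pt [ 0.5415 -0.0137  0.1959] z [ 0.178  0.73  -0.66 ] x [0.169 0.638 0.751] w 0.0233
  world d mm [  7.7  25.8 -35.9] units tool [-0.46  0.08  2.2 ]
nogo [-0.01229558 -0.01025977 -0.99992177]
[[ 0.16852445  0.96946894  0.1781277 ]
 [ 0.63791433 -0.24503363  0.73008481]
 [ 0.75144182 -0.00940693 -0.65973229]] [-0.47529929  0.49671419  1.79822072  0.87468864  1.26038586 -0.68745088]
```

```bash
python3 -m jog '1 0 0 0 -.05 .11 -.06;1 -.34 .03 .9 0 0 0;1 -.34 .03 .9 0 0 0;1 -.34 .03 .9 0 0 0;1 0 0 0 0 0 0;1 0 0 0 0 0 0;1 0 0 0 0 0 0'
python3 - <<'E'
from h import *
to([.5490,.0120,.13]);R=get_obs()['tool_rot'];ng=-R@[.76,0,-.65];print('nogo',ng)
c=vision.calibration('wrist');print('pred mouth',proj(c,[.549,.012,.07]))
gp=get_obs()['eef_pos']-robot.grip_depth*R[:,2]
print('tip',proj(c,gp+.06*ng))
cv2.imwrite('pics/w6.png',vision.capture('wrist')[:,:,::-1])
cv2.imwrite('pics/s6.png',vision.capture('scene')[180:330,240:400,::-1].repeat(4,0).repeat(4,1))
E
```

```text
time_s: 26.93
eef_pos: [0.5545, 0.0271, 0.1354]
tool_rot: [[0.154, 0.97, 0.188], [0.63, -0.242, 0.737], [0.761, 0.005, -0.649]]
force: [0.0, -0.6, -3.7]
grip_width: 0.0231
finger_force: 29.8
t 26.93 grasp pt [0.551  0.0133 0.1476] z [ 0.188  0.737 -0.649] x [0.154 0.63  0.761] w 0.0231
  world d mm [ -2.   -1.3 -17.6] units tool [-0.73 -0.08  0.51]
nogo [ 5.23447599e-03  1.06625615e-04 -1.00003629e+00]
pred mouth (np.float64(310.6516420627897), np.float64(361.62610595403214))
tip (np.float64(314.07585421836694), np.float64(349.4203005498041))
```

View pics/s6.png

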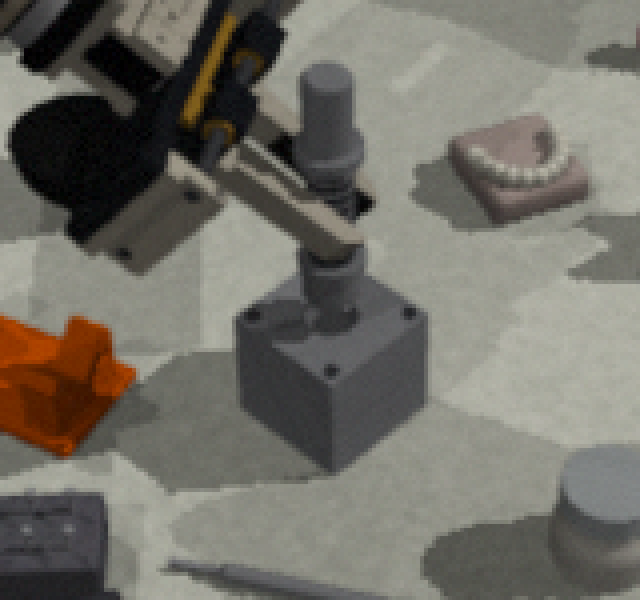

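The scene crop shows the no-go end upright just above the bore of the wide sleeve, with the go end up. I'll lower it gently.

```bash
python3 -m jog '1 -.3 -.08 .2 0 0 0;1 -.2 0 .14 0 0 0;1 -.15 0 .1 0 0 0;1 0 0 0 0 0 0;1 0 0 0 0 0 0'
python3 -m jog '1 -.04 0 .033 0 0 0;1 0 0 0 0 0 0;1 0 0 0 0 0 0'
python3 -c "
from h import *
to([.5490,.0120,.13])"
```

```text
time_s: 27.45
eef_pos: [0.5521, 0.0257, 0.1183]
tool_rot: [[0.156, 0.97, 0.187], [0.629, -0.244, 0.738], [0.761, 0.003, -0.648]]
force: [-0.0, 0.7, -3.3]
grip_width: 0.0237
finger_force: 29.8
time_s: 27.7
eef_pos: [0.5522, 0.0258, 0.1176]
tool_rot: [[0.155, 0.97, 0.187], [0.629, -0.243, 0.738], [0.761, 0.003, -0.648]]
force: [-1.1, -0.2, -3.2]
grip_width: 0.0233
finger_force: 29.8
t 27.7 grasp pt [0.5487 0.0119 0.1298] z [ 0.187  0.738 -0.648] x [0.155 0.629 0.761] w 0.0233
  world d mm [0.3 0.1 0.2] units tool [0.01 0.01 0.  ]
```

```bash
python3 -m jog '1 -.03 0 .025 0 0 0;1 0 0 0 0 0 0;1 0 0 0 0 0 0'
python3 -m jog '1 -.02 0 .018 0 0 0;1 0 0 0 0 0 0;1 0 0 0 0 0 0'
python3 -m jog '1 -.02 0 .018 0 0 0;1 0 0 0 0 0 0;1 0 0 0 0 0 0'
python3 -c "
from h import *
to([.5490,.0120,.13])"
```

```text
time_s: 27.95
eef_pos: [0.5523, 0.0259, 0.1173]
tool_rot: [[0.155, 0.97, 0.188], [0.629, -0.243, 0.738], [0.762, 0.004, -0.648]]
force: [-1.6, -0.5, 3.5]
grip_width: 0.0234
finger_force: 29.8
time_s: 28.2
eef_pos: [0.5524, 0.0259, 0.1172]
tool_rot: [[0.154, 0.97, 0.188], [0.628, -0.243, 0.739], [0.762, 0.004, -0.647]]
force: [-2.8, -0.5, 8.5]
grip_width: 0.0231
finger_force: 29.8
time_s: 28.45
eef_pos: [0.5525, 0.026, 0.1171]
tool_rot: [[0.154, 0.97, 0.188], [0.628, -0.243, 0.739], [0.763, 0.004, -0.647]]
force: [-3.6, -0.8, 13.4]
grip_width: 0.0235
finger_force: 29.9
t 28.45 grasp pt [0.549  0.0121 0.1293] z [ 0.188  0.739 -0.647] x [0.154 0.628 0.763] w 0.0235
  world d mm [-0.  -0.1  0.7] units tool [ 0.02  0.   -0.03]
```

Refused at about 16 N, with the gauge at 0.129 m. Drawing off and returning.

```bash
python3 -m jog '1 0 0 0 0 0 0;1 .2 0 -.17 0 0 0;1 .76 0 -.65 0 0 0;1 .76 0 -.65 0 0 0;1 .76 0 -.65 0 0 0;1 .4 0 -.35 0 0 0'
python3 -m jog '1 0 0 0 0 -1 0;1 0 0 0 0 -1 0;1 0 0 0 0 -1 0;1 0 0 0 0 -1 0;1 0 0 0 0 -1 0;1 0 0 0 0 -1 0;1 0 0 0 0 -1 0;1 0 0 0 0 -1 0;1 0 0 0 0 -1 0;1 0 0 0 0 -1 0;1 0 0 0 0 -1 0;1 0 0 0 0 -1 0;1 0 0 0 0 -1 0;1 0 0 0 0 0 0;1 0 0 0 0 0 0'
python3 -c "
from h import *
to([.4376,.2595,.2]);R=get_obs()['tool_rot'];print('go',R@[.76,0,-.65]);print(R)"
```

```text
time_s: 28.95
eef_pos: [0.5522, 0.0254, 0.1933]
tool_rot: [[0.154, 0.97, 0.189], [0.63, -0.244, 0.737], [0.761, 0.005, -0.649]]
force: [-0.3, 0.5, -3.4]
grip_width: 0.0231
finger_force: 29.8
time_s: 30.2
eef_pos: [0.5516, 0.0266, 0.1899]
tool_rot: [[0.186, 0.97, -0.154], [0.747, -0.242, -0.62], [-0.639, 0.0, -0.769]]
force: [0.1, 0.3, -1.9]
grip_width: 0.0232
finger_force: 29.8
t 30.2 grasp pt [0.5545 0.0382 0.2044] z [-0.154 -0.62  -0.769] x [ 0.186  0.747 -0.639] w 0.0232
  world d mm [-116.9  221.3   -4.4] units tool [ 7.31 -8.34 -5.79]
go [0.24178989 0.97026775 0.01476984]
[[ 1.86322893e-01  9.70323516e-01 -1.54129992e-01]
 [ 7.46579597e-01 -2.41810061e-01 -6.19795773e-01]
 [-6.38672596e-01  4.11834131e-04 -7.69478489e-01]]
```

```bash
python3 -m jog '1 0 0 0 0 -.12 0;1 .812 -.927 -.643 0 0 0;1 .812 -.927 -.643 0 0 0;1 .812 -.927 -.643 0 0 0;1 .812 -.927 -.643 0 0 0;1 .812 -.927 -.643 0 0 0;1 .812 -.927 -.643 0 0 0;1 .812 -.927 -.643 0 0 0;1 .812 -.927 -.643 0 0 0;1 .812 -.927 -.643 0 0 0;1 0 0 0 0 0 0;1 0 0 0 0 0 0;1 0 0 0 0 0 0'
python3 -c "
from h import *
to([.4376,.2595,.057]);R=get_obs()['tool_rot'];print('go',R@[.76,0,-.65])"
```

```text
time_s: 31.28
eef_pos: [0.436, 0.2461, 0.1842]
tool_rot: [[0.188, 0.97, -0.156], [0.736, -0.244, -0.631], [-0.65, 0.004, -0.76]]
force: [0.3, -0.3, -2.3]
grip_width: 0.0237
finger_force: 29.8
t 31.28 grasp pt [0.4389 0.2579 0.1985] z [-0.156 -0.631 -0.76 ] x [ 0.188  0.736 -0.65 ] w 0.0237
  world d mm [  -1.3    1.6 -141.5] units tool [ 4.64 -0.11  5.34]
go [2.44418394e-01 9.69721409e-01 1.94199604e-04]
```

```bash
python3 -m jog '1 .58 -.02 .67 0 0 0;1 .58 -.02 .67 0 0 0;1 .58 -.02 .67 0 0 0;1 .58 -.02 .67 0 0 0;1 .58 -.02 .67 0 0 0;1 .58 -.01 .67 0 0 0;1 .58 0 .67 0 0 0;1 .38 0 .43 0 0 0;1 .2 0 .22 0 0 0;1 0 0 0 0 0 0;1 0 0 0 0 0 0'
python3 -c "
from h import *
to([.4376,.2595,.0498])"
```

```text
time_s: 32.2
eef_pos: [0.4344, 0.248, 0.0428]
tool_rot: [[0.188, 0.97, -0.156], [0.736, -0.244, -0.632], [-0.651, 0.004, -0.759]]
force: [-0.1, 0.4, -2.7]
grip_width: 0.0235
finger_force: 29.8
t 32.2 grasp pt [0.4373 0.2599 0.0571] z [-0.156 -0.632 -0.759] x [ 0.188  0.736 -0.651] w 0.0235
  world d mm [ 0.3 -0.4 -7.3] units tool [0.22 0.02 0.29]
```

```bash
python3 -m jog '1 .1 .01 .12 0 0 0;1 .08 0 .1 0 0 0;1 .05 0 .06 0 0 0;1 0 0 0 0 0 0;1 0 0 0 0 0 0'
python3 -c "
from h import *
to([.4376,.2595,.0498])"
```

```text
time_s: 32.62
eef_pos: [0.4346, 0.248, 0.0355]
tool_rot: [[0.187, 0.97, -0.155], [0.736, -0.243, -0.632], [-0.651, 0.004, -0.759]]
force: [2.7, -1.7, 0.9]
grip_width: 0.0233
finger_force: 29.8
t 32.62 grasp pt [0.4375 0.2599 0.0498] z [-0.155 -0.632 -0.759] x [ 0.187  0.736 -0.651] w 0.0233
  world d mm [ 0.1 -0.4  0. ] units tool [-0.01  0.01  0.01]
```

Seated. Release, retreat along the tool axis, and look.

```bash
python3 -m jog '0 0 0 0 0 0 0;0 0 0 0 0 0 0;0 0 0 0 0 0 0;0 0 0 0 0 0 0;0 0 0 0 0 0 0;0 0 0 0 0 0 0;0 0 0 0 0 0 0;0 0 0 0 0 0 0;0 0 0 0 0 0 0;0 0 0 0 0 0 0;0 0 0 0 0 0 0;0 0 0 -.5 0 0 0;0 0 0 -1 0 0 0;0 0 0 -1 0 0 0;0 0 0 -1 0 0 0;0 0 0 -1 0 0 0;0 0 0 -1 0 0 0;0 0 0 -1 0 0 0;0 0 0 0 0 0 0;0 0 0 0 0 0 0'
python3 -c "
from h import *
to([.4376,.2595,.05])
t=vision.capture('top')[:,:,::-1];s=vision.capture('scene')[:,:,::-1]
cv2.imwrite('pics/end.png',np.hstack([cv2.resize(t[140:350,150:500],(400,240)),cv2.resize(s[140:350,120:510],(400,240))]))"
```

```text
time_s: 34.28
eef_pos: [0.4545, 0.3306, 0.134]
tool_rot: [[0.187, 0.97, -0.155], [0.736, -0.243, -0.631], [-0.65, 0.004, -0.76]]
force: [0.6, -0.6, -0.3]
grip_width: 0.0931
finger_force: 0.0
t 34.28 grasp pt [0.4574 0.3425 0.1483] z [-0.155 -0.631 -0.76 ] x [ 0.187  0.736 -0.65 ] w 0.0931
  world d mm [-19.8 -83.  -98.3] units tool [-0.05  0.03  6.51]
```

View pics/end.png

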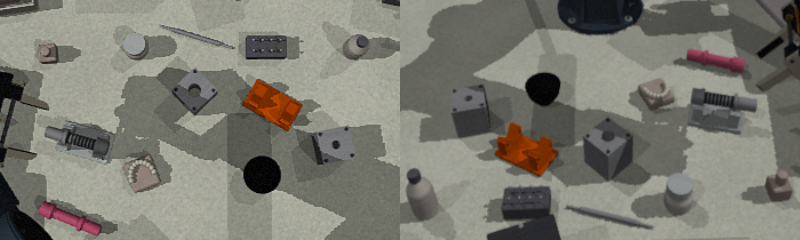

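Both views show the gauge lying in its grey rest, at (78,140) in the left half and (722,103) in the right. The gripper is clear and the bystanders are where they were.

```bash
python3 -c "
from h import *
print(robot.close_job())"
```

```text
the job is handed in; nothing more can be done
None
```

The job is handed in at about 34 s: the go end went fully home in the wide sleeve, the no-go end was refused at about 16 N, and the gauge is back in its rest with nothing else visibly moved; no verdict was returned.

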